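# Fit the strainer and reamer to a citrus juicer and hold the switch down

## Task

Get the citrus juicer ready for the next batch: press its lavender strainer down until the rim is fully home on the bowl, then put the purple reamer on the drive spindle, turning it until the splines mesh so that it slides all the way home. Then keep pressing the reamer down so that the spindle stays pushed in against its spring (run switch closed; it is unplugged), and finish while still holding it and pressing. Do not force anything, and leave the other things on the table where they are.

Things in the scene. Friction and masses are not known exactly. Their poses are not given: they have to be found in the camera images.
- strainer (a joint): Strainer: lavender ring over the juicer's bowl, 148 mm across, flat rim 44 to 74 mm from the axis, dished perforated floor 8.5 mm lower with a hole for the spindle. Slides straight down on a tight seal (about 7 N), stays where left. Value in m: 0 = standing 8 mm proud, 0.008 = fully home, rim flush on the bowl.
- strainer_top (a point): On the juicer's vertical axis, level with the flat top of the strainer's rim and moving with it (142.5 mm above the table when home). The rim can be pressed anywhere 50 to 68 mm out from here; two darker thumb pads lie 64 mm out at its +y and -y.
- drive (a joint): How far the juicer's spindle is pushed down against its spring (run switch), in m: 0 = up, 0.006 = end of travel. About 4.5 N start it moving, about 9.5 N hold it at the end.
- spindle_tip (a point): Tip of the white spindle, on the juicer's axis, 180 mm above the table when up; sinks with it. Four splines, 4.8 mm thick, reach 11 mm out along this point's x, -x, y and -y; their flat tops lie 8 mm below the tip; above them a tapered pilot 8 mm across. The spindle does not turn by hand (geared motor).
- reamer_mid (a point): Middle of the reamer, half-way up on its axis, z up. A purple ribbed juicing dome, loose, about 70 g, standing upright on its skirt: 60 mm tall, nearly straight-sided and 46 mm across from 3 to 34 mm above its underside, rounded to a point above; skirt 62 mm across, 3 mm thick.
- reamer_mouth (a point): Centre of the reamer's underside: mouth of its cross-shaped socket, four slots 8.4 mm wide along this point's x, -x, y, -y (under the broad white ribs), so quarter turns are alike; meshes within about 9 degrees. Out of mesh it stops on the splines, this point 18 mm below spindle_tip; meshed and fully home it is 34 mm below spindle_tip.
- juicer_foot (a point): Centre of the juicer's underside on the table; the juicer is fixed. White motor housing 150 mm across with a clear juice bowl on it, rim 139 mm above the table and 147 mm across; the spout sticks out to 103 mm from the axis at -x.
- glass_bowl: small clear glass bowl, 84 mm across, 45 mm tall; origin under its centre. To be left alone.
- lemon_half: yellow lemon half lying cut face down, 54 mm across, 37 mm tall; origin under its centre. To be left alone.
- sample_tube: standing clear sample tube with an orange screw cap, 37 mm across, 102 mm tall; origin under its centre. To be left alone.
- measuring_cup: clear plastic measuring cup, 76 mm across, 75 mm tall, its handle to +y; origin under its centre. To be left alone.
- squeeze_bottle: white squeeze bottle with blue collar, 66 mm across, 186 mm tall; origin under its centre. To be left alone.
- syringe: blue-filled syringe lying on the table, 150 mm long along x, 21 mm high; origin under its barrel. To be left alone.
- saucepan: steel saucepan, 150 mm across, 75 mm tall, its handle to +y 165 mm long; origin under its centre. To be left alone.
Mind the look-alikes: they are no part of the job. Leave any orange or red look-alike of the part that bears reamer_mid alone.

How it is judged (in metres and radians):
On the way, in this order (a step that is already met when the one before it is completed fails the run):
1. the strainer is pressed fully home on the bowl while the reamer is not on the spindle (value of joint strainer above 0.0068 m and not (z of reamer_mid in the frame of spindle_tip below -0.0005 m and horizontal distance between reamer_mid and spindle_tip below 0.004 m and angle between reamer_mid's own z axis and vertical below 0.12 rad)), for 0.2 s.
2. the reamer is meshed with the spindle and fully home on it (z of reamer_mid in the frame of spindle_tip below -0.0005 m and horizontal distance between reamer_mid and spindle_tip below 0.004 m and angle between reamer_mid's own z axis and vertical below 0.12 rad), for 0.2 s.
At the end, for the whole second after the job is handed in: Strainer within 1.2 mm of its seat; reamer meshed, within 3.5 mm of fully home, 4 mm of the spindle axis and 7 degrees of upright; the gripper still presses it, the spindle at least 4 mm down its 6 mm spring travel, through the last second (all of step 2 and value of joint strainer above 0.0068 m and value of joint drive above 0.004 m and contact force between the fingers and reamer above 3 N and contact force between reamer and spindle above 4 N); the arm keeps its last pose, push and grip.
It fails at once if the reamer is forced against the spindle (over 50 N) (contact force between reamer and spindle above 50 N).
It fails at once if one of the other things on the table is pushed away or tipped over (distance of any of glass_bowl, lemon_half, sample_tube, measuring_cup, squeeze_bottle, syringe, saucepan from where it was at the start of the episode above 0.03 m or angle between any of glass_bowl, lemon_half, sample_tube, measuring_cup, squeeze_bottle, syringe, saucepan's own z axis and vertical above 0.5 rad).
It also fails if it takes over 51 s, if anything falls off the work surface, if the arm or the gripper's body presses on something with over 40 N, if the wrist force passes 120 N, or if a joint passes its speed limit or range.

## Robot

A 6-joint arm with a two-finger parallel gripper is mounted at the origin on the work surface. World frame = base frame: x ahead of the robot, y to its left, z up, the work surface at z = 0. Lengths are in mm, angles in rad, forces in N, time in s.
With the tool pointing down it reaches from about 300 to 775 mm from the base axis. Payload 14.6 kg.
Tool frame: the origin (TCP) lies at the very end of the fingers, on their centre line; the grasp point (between the pads) lies 19 mm behind it; z points along the fingers, y is the line along which they close (so a half turn about z gives the same grasp; the last joint's range is limited). The gripper opens to 94 mm and grips with 3 to 60 N. Pads are 16 mm wide; open, the fingers measure 119 mm over their backs; the gripper's body (75 mm by 177 mm) begins 78 mm behind the grasp point.
Start: joints at [1.079, 0.3, 1.521, -0, 1.321, -0.067], TCP at [226.672, 501.108, 205.446] pointing down, gripper open.
Joint ranges: [-3.03, 3.03], [-0.79, 2.21], [0.23, 2.52], [-1.04, 4.18], [0, 3.07], [-2.55, 2.55]. Speed limits (rad/s): [2.22, 2.22, 2.57, 3.14, 3.14, 3.14].

## Interface

Orientations are given as [roll, pitch, yaw] about the fixed x, y, z axes, in that order (R = Rz(yaw) Ry(pitch) Rx(roll)).
In Python, from cell import manip gives the robot as it stands.
- The arm moves only by the tool servo_tool, never from a script. Its argument "motion" is a list that holds one entry, the list of rows, each a list of 7 numbers: the shift along the world's x, y, z as a fraction of full scale, then the turn, a rotation vector about the world's x, y, z as a fraction of full scale, then the closure, from 0 (fully open) to 1 (shut). In form: [[[x, y, z, rx, ry, rz, gripper], ...]]. A call has 1 to 10 rows; each row is the pose to reach, as a shift and turn from the pose commanded when the call began, turning the shorter way round; what a row does not reach only later rows make up. Full scale, the value 1, is 0.5 m for a shift and pi rad for a turn. A row lasts 1/10 s, in which the tool goes at most 50 mm and 8.59 degrees, less where a joint would pass 70% of its speed; a pose out of reach is approached as far as the arm can. A call with a number of a shift or a turn outside -1 to 1 is refused whole. A call with a gripper value outside its range is refused whole. The fingers move at their own pace and stop on an object; "newtons" is the grip in N (left out, the last holds). Time passes only in rows, so rows that repeat a pose let the fingers close. It gives the time, the measured TCP pose, the force, the opening and the grip force at its end, in the units of the state.
- manip.read_state(): the state, without advancing time (a new reading comes with each control period).
- manip.camera(name): name is "scene" or "top" or "wrist"; returns a dict with "frame" (400x640x3 uint8, red, green, blue), "range_z" (400x640 float32, mm along the optical axis (not along the pixel's ray), 0 where there is no reading), "vfov" (degrees; the focal length in pixels is half the picture's height over the tangent of half this angle, whatever the lens; pixels are square), "cx", "cy" (the principal point, pixels), "cam_to_world" (4x4, takes a point from camera to world coordinates). Camera axes: x right, y down, z forward; pixel columns grow to the right and rows downward; lengths in mm; the calibration is good to about 2 mm. A picture is of the moment at which its call begins.
- manip.sign_off(): hands the job in; it is judged then, once.
The state is a dict: "clock": time; "joints": joint angles; "qd": joint speeds; "effort": joint torques, N m; "eef_pos": TCP position; "eef_rot": TCP orientation; "wrist_force": force on the tool from outside, world axes, zero at the start; "moment": the same for the moment, N m; "finger_gap": finger opening in mm; "finger_force": force on a finger pad.
Only numpy, scipy, OpenCV 4.12 (cv2) and the standard library are available. Lean on these libraries where they do the work, as an engineer would, in place of code of your own. Each camera call takes 0.05 s, during which the arm holds its last target. There are 200 camera calls.

## Working session

There is one attempt and no reset: what is moved stays moved. The work goes in short steps, Python scripts to look and compute and a tool call to move; the robot and the scene stay as the last step left them, time stands still between calls to the robot, and variables do not carry over. Pictures are saved under pics/ and viewed, at most 10 in all, crops included, and the job is handed in when it is done.

Besides the shell and the picture viewer there is one more tool, called after "Request:" as name(argument=value, ...), one argument or row to a line, values as JSON. servo_tool: Moves the arm, as the interface text tells. Its arguments: {"type":"object","properties":{"motion":{"type":"array"},"newtons":{"type":"number"}},"required":["motion"]}

```bash
ls; mkdir -p pics; cat > h.py <<'E'
import numpy as np, cv2
from cell import manip
def cap(n):
    c=manip.camera(n); f=200/np.tan(np.radians(c['vfov'])/2)
    d=c['range_z']; v,u=np.mgrid[0:400,0:640]
    P=np.stack([(u-c['cx'])/f*d,(v-c['cy'])/f*d,d],-1)
    T=np.array(c['cam_to_world']); W=P@T[:3,:3].T+T[:3,3]
    W[d<=0]=np.nan
    return c['frame'],W,T,f,c
E
python3 - <<'E'
from h import *
for n in ('scene','top'):
    im,W,T,f,c=cap(n); cv2.imwrite(f'pics/{n}.png',im[:,:,::-1]); np.save(n+'.npy',W)
    print(n,T.round(2).tolist(),f)
print(manip.read_state())
E
```

```text
pics
scene [[0.61, 0.62, -0.48, 1136.08], [0.79, -0.5, 0.36, -366.55], [-0.02, -0.6, -0.8, 1071.58], [0.0, 0.0, 0.0, 1.0]] 364.023486961114
top [[0.03, -0.99, 0.17, 336.45], [-1.0, -0.02, 0.02, 39.3], [-0.01, -0.17, -0.99, 1614.41], [0.0, 0.0, 0.0, 1.0]] 511.3192399609005
{'clock': 0.1, 'joints': array([ 1.07941770e+00,  3.00412406e-01,  1.52153587e+00, -3.92525930e-05,
        1.32065890e+00, -6.66319397e-02]), 'qd': array([-2.30907952e-04, -4.71138220e-03, -2.77698740e-03, -9.49323904e-05,
        1.41883976e-03,  1.25544702e-03]), 'effort': array([ 1.75564976e-03, -5.32648301e+01, -3.53274643e+01,  7.09791784e-02,
        2.36307346e-02, -1.20050831e-04]), 'eef_pos': array([226.56748571, 500.91032689, 204.93763746]), 'eef_rot': array([-3.14057785e+00, -2.96131619e-05,  2.71685569e+00]), 'wrist_force': array([-0.27686554,  0.48698253, -0.21599206]), 'moment': array([ 0.03604535,  0.01456947, -0.02163147]), 'finger_force': 0.0, 'finger_gap': 93.8963411276541}
```

View pics/scene.png

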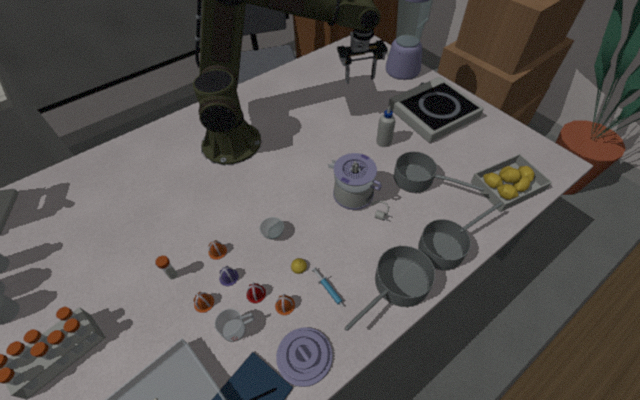

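View pics/top.png

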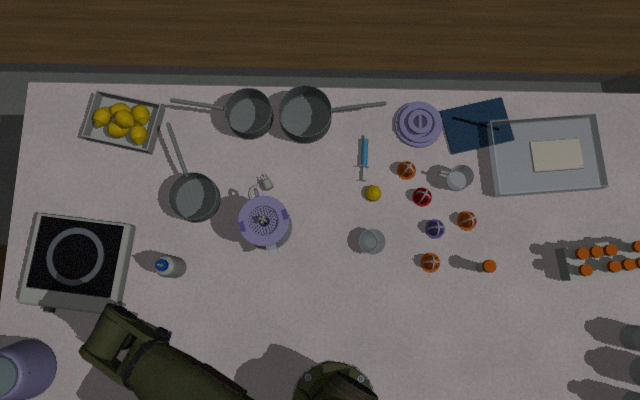

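The scene view shows the juicer near (355,180) and the purple reamer at (228,275). In the top view the juicer is at (264,221) with its pads roughly at the 1 and 7 o'clock sides. The purple reamer is at (435,229), among orange/red look-alikes at (467,221), (430,262), (422,197) and (407,170).

```bash
python3 - <<'E'
from h import *
for n in ('scene','top'):
    W=np.load(n+'.npy'); im=cv2.imread(f'pics/{n}.png'); hsv=cv2.cvtColor(im,cv2.COLOR_BGR2HSV)
    m=((hsv[...,0]>112)&(hsv[...,0]<150)&(hsv[...,1]>50)&(W[...,0]>100)).astype(np.uint8)
    k,L,s,c=cv2.connectedComponentsWithStats(m)
    for i in range(1,k):
        if s[i,4]>60:
            p=W[L==i]; p=p[~np.isnan(p[:,0])]
            print(n,s[i],c[i].round(1),np.median(p,0).round(1),p.min(0).round(),p.max(0).round(),hsv[L==i].mean(0).round())
W=np.load('top.npy')
# strainer rim plane band
x,y,z=W[...,0],W[...,1],W[...,2]
c=W[221,264];print('c',c)
r=np.hypot(x-c[0],y-c[1])
for a,b in ((135,165),(165,185)):
    q=(z>a)&(z<b)&(r<110); print(a,q.sum(),W[q].min(0).round(1),W[q].max(0).round(1),W[q].mean(0).round(1))
# heights of all blobs > 12mm in workspace
m=((z>12)&(z<260)&(x>250)&(x<850)).astype(np.uint8)
k,L,s,cc=cv2.connectedComponentsWithStats(m)
for i in range(1,k):
    if 60<s[i,4]<8000:
        p=W[L==i]; print(s[i],((p.min(0)+p.max(0))/2).round(),p.max(0).round())
E
```

```text
scene [394  48  28  31 281] [409.7  64.5] [149.1 897.   79.5] [101. 841.  10.] [172. 966. 147.] [124.  56.  76.]
scene [220 269  19  17 206] [228.9 277.4] [ 552.5 -312.4   16. ] [ 525. -338.   -1.] [ 568. -280.   60.] [125.  91.  70.]
top [ 395  102   49   45 1628] [418.3 123.7] [ 874.4 -257.9   20.8] [ 801. -341.   -4.] [ 955. -184.   45.] [123.  57. 108.]
top [ 238  189   51   57 1830] [262.8 220. ] [530.7 217.4 146.8] [458. 144.  27.] [626. 289. 158.] [123.  60. 116.]
top [425 219  20  19 231] [433.7 228.7] [ 529.9 -301.4   10.3] [ 509. -339.   -5.] [ 567. -280.   63.] [125.  99.  69.]
top [   0  340   56   29 1061] [ 28.6 353.9] [133.3 880.6  92.9] [100. 842.   0.] [165. 957. 159.] [124.  61.  72.]
c [526.3871051  211.39367054 161.84009022]
135 1910 [451.3 142.7 135. ] [624.4 288.9 164.8] [530.1 216.3 146.3]
165 23 [519.3 207.4 165.4] [539.9 225.5 180.7] [529.7 216.5 172. ]
[ 95 117  52  29 744] [815. 701.  58.] [850. 785. 103.]
[ 81 121  77  33 465] [804. 705.  36.] [850. 823.  59.]
[166 123  55 100 885] [687. 455.  54.] [838. 539.  96.]
[227 122  43  18 262] [831. 289.  48.] [8
[... 414 characters left out ...]
-366.   48.] [ 731. -316.   84.]
[260 174  13  17 101] [671. 227.  24.] [697. 247.  35.]
[365 185  16  16 192] [ 644. -113.   26.] [669. -89.  40.]
[ 238  188   54   70 2345] [528. 216.  97.] [630. 289. 181.]
[416 188  15  16 168] [ 637. -270.   40.] [ 658. -248.   67.]
[461 213  16  15 181] [ 563. -410.   39.] [ 585. -389.   65.]
[428 221  16  15 168] [ 535. -308.   39.] [ 558. -286.   65.]
[359 228  27  27 375] [ 487. -110.   31.] [528. -69.  51.]
[ 556  239   84   42 2715] [ 448. -795.   70.] [ 512. -681.  127.]
[154 255  32  23 585] [394. 499. 100.] [426. 531. 188.]
[423 255  17  15 175] [ 429. -292.   40.] [ 451. -271.   66.]
[476 260  21  13 208] [ 417. -448.   62.] [ 435. -429.  111.]
```

Request:
servo_tool(
  motion=[
    [[0.2, -0.15, 0.18, 0, 0, 0, 0], [0.61, -0.57, 0.18, 0, 0, 0, 0], [0.61, -0.57, 0.18, 0, 0, 0, 0], [0.61, -0.57, 0.18, 0, 0, 0, 0], [0.61, -0.57, 0.18, 0, 0, 0, 0], [0.61, -0.57, 0.18, 0, 0, 0, 0], [0.61, -0.57, 0.18, 0, 0, 0, 0], [0.61, -0.57, 0.18, 0, 0, 0, 0], [0.61, -0.57, 0.18, 0, 0, 0, 0], [0.61, -0.57, 0.18, 0, 0, 0, 0]],
  ],
)

```text
clock: 1.1
eef_pos: [533.8, 213.3, 295.2]
eef_rot: [-3.141, 0.0, 2.713]
wrist_force: [-0.3, 0.1, -1.2]
finger_gap: 94.0
finger_force: 0.0
```

```bash
python3 - <<'E'
from h import *
im,W,T,f,c=cap('wrist'); cv2.imwrite('pics/w1.png',im[:,:,::-1]); np.save('w1.npy',W)
s=manip.read_state(); print(s['eef_pos'],s['eef_rot'],s['joints'],T.round(2).tolist(),f)
x,y,z=W[...,0],W[...,1],W[...,2]
hs=cv2.cvtColor(im,cv2.COLOR_RGB2HSV)
r=np.hypot(x-531,y-216.5)
q=(r<90)&(z>135)&(z<158); print(q.sum())
q2=(r<40)&(z>160); p=W[q2]; print(len(p),p[:,2].max() if len(p) else 0, p.mean(0) if len(p) else 0)
vv,uu=np.where(q2); print(uu.min(),uu.max(),vv.min(),vv.max()) if len(p) else 0
E
```

```text
[532.47931346 214.85492896 294.88939865] [-3.14102404e+00 -6.13708786e-04  2.71416831e+00] [ 3.19734305e-01  3.06340543e-01  1.30751794e+00 -9.87155648e-08
  1.52857080e+00 -8.23637850e-01] [[0.42, 0.88, 0.21, 472.24], [0.91, -0.4, -0.1, 241.28], [-0.0, 0.23, -0.97, 474.29], [0.0, 0.0, 0.0, 1.0]] 301.2375336540694
13417
24737 433.4028169573718 [512.99342113 225.80512214 419.17658264]
120 536 179 399
```

View pics/w1.png

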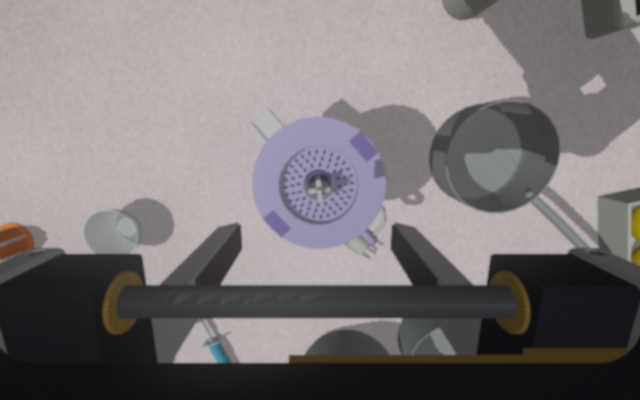

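The ring is centred near (319,183) with a radius of about 66 px. The pads are at (362,146) and (277,222), and the white cross of the spindle is at (319,186).

```bash
python3 - <<'E'
from h import *
im=cv2.imread('pics/w1.png'); W=np.load('w1.npy'); hsv=cv2.cvtColor(im,cv2.COLOR_BGR2HSV)
x,y,z=W[...,0],W[...,1],W[...,2]
q=(z>140)&(z<158)&(np.hypot(x-531,y-216)<80)
print('z',np.median(z[q]))
m=q.astype(np.uint8); ct=max(cv2.findContours(m,0,1)[0],key=cv2.contourArea)[:,0]
P=W[ct[:,1],ct[:,0]]; (cx,cy),r=cv2.minEnclosingCircle(P[:,:2].astype(np.float32)); print('encl',cx,cy,r,W[q].mean(0))
pm=q&(hsv[...,1]>85)&(hsv[...,0]>110)&(hsv[...,0]<150)
k,L,s,c=cv2.connectedComponentsWithStats(pm.astype(np.uint8)); C=[]
for i in range(1,k):
    if s[i,4]>40: p=W[L==i].mean(0); print(s[i],c[i],p,np.hypot(p[0]-cx,p[1]-cy),np.degrees(np.arctan2(p[1]-cy,p[0]-cx)))
q=(z>158)&(z<190)&(np.hypot(x-cx,y-cy)<20); p=W[q]; print('spindle',q.sum(),p.mean(0),p.max(0))
for a in np.arange(0,40):pass
cr=im[160:212,290:350]; cv2.imwrite('pics/w1c.png',cv2.resize(cr,None,fx=10,fy=10,interpolation=cv2.INTER_CUBIC))
E
```

```text
z 149.2174040179554
encl 531.16796875 216.51589965820312 73.90506744384766 [528.73977669 217.52897871 147.22690026]
spindle 228 [529.88124167 216.74885286 171.41560021] [541.83302738 227.41992553 181.12090283]
```

View pics/w1c.png

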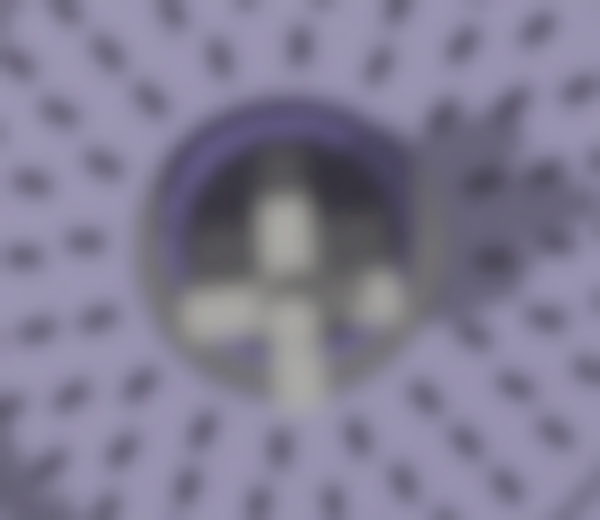

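Request:
servo_tool(
  motion=[
    [[0, 0, -0.1, 0, 0, 0, 0], [0, 0, -0.19, 0, 0, 0, 0], [0, 0, -0.25, 0, 0, 0, 0], [0, 0, -0.278, 0, 0, 0, 0], [0, 0, -0.284, 0, 0, 0, 0], [0, 0, -0.29, 0, 0, 0, 0], [0, 0, -0.294, 0, 0, 0, 0], [0, 0, -0.298, 0, 0, 0, 0], [0, 0, -0.302, 0, 0, 0, 0], [0, 0, -0.302, 0, 0, 0, 0]],
  ],
)

```text
clock: 2.15
eef_pos: [532.2, 216.5, 145.9]
eef_rot: [3.14, 0.002, 2.717]
wrist_force: [-1.6, 1.4, 3.0]
finger_gap: 93.9
finger_force: 1.6
```

```bash
python3 - <<'E'
from h import *
im=cv2.imread('pics/w1.png'); W=np.load('w1.npy'); hsv=cv2.cvtColor(im,cv2.COLOR_BGR2HSV)
x,y,z=W[...,0],W[...,1],W[...,2]
m=(hsv[...,1]<40)&(hsv[...,2]>120)&(np.abs(z-172)<5)
for c in ((531.2,216.5),(530.2,216.5),(531.2,215.5),(532,217.5)):
    r=np.hypot(x-c[0],y-c[1]); th=np.arctan2(y-c[1],x-c[0]); q=m&(r>4)&(r<13)
    print(c,q.sum(),np.degrees(np.angle(np.mean(np.exp(4j*th[q])))/4), abs(np.mean(np.exp(4j*th[q]))))
r=np.hypot(x-531,y-216.5); q=m&(r<14)
for a,b,c_ in zip(x[q],y[q],z[q]): print((round(a,1),round(b,1),round(c_)),end=' ')
T=np.array([[0.42,0.88,0.21,472.24],[0.91,-0.4,-0.1,241.28],[0,.23,-.97,474.29]])
E
```

```text
(531.2, 216.5) 125 -19.340007784269737 0.6844310592844947
(530.2, 216.5) 116 -18.600098059281123 0.7064849911805575
(531.2, 215.5) 122 -19.965602068696576 0.6228757997292956
(532, 217.5) 133 -19.50426863708777 0.5790891574747832
(np.float64(520.3), np.float64(219.0), 169) (np.float64(520.5), np.float64(220.0), 170) (np.float64(521.3), np.float64(220.8), 167) (np.float64(521.4), np.float64(221.9), 169) (np.float64(520.9), np.float64(218.7), 171) (np.float64(521.2), np.float64(219.7), 171) (np.float64(521.4), np.float64(220.7), 173) (np.float64(522.0), np.float64(221.6), 172) (np.float64(521.7), np.float64(218.3), 171) (np.float64(522.0), np.float64(219.3), 172) (np.float64(522.3), np.float64(220.3), 173) (np.float64(523.0), np.float64(221.1), 172) (np.float64(522.5), np.float64(218.0), 173) (np.float64(523.0), np.float64(218.9), 172) (np.float64(523.4), np.float64(219.8), 172) (np.float64(524.0), np.float64(220.7), 171) (np.float64(523.5), np.float64(217.5), 172) (np.float64(523.8), np.float64(218.5), 173) (np.float64(524.4), np.float64(219.4), 172) (np.float64(524.8), np.float64(220.
[... 4368 characters left out ...]
.float64(539.0), np.float64(216.1), 172) (np.float64(538.2), np.float64(212.0), 172) (np.float64(538.5), np.float64(213.0), 173) (np.float64(538.9), np.float64(213.9), 173) (np.float64(539.6), np.float64(214.7), 172) (np.float64(539.9), np.float64(215.7), 172) (np.float64(539.2), np.float64(211.5), 172) (np.float64(539.8), np.float64(212.4), 171) (np.float64(539.8), np.float64(213.5), 173) (np.float64(540.5), np.float64(214.3), 172) (np.float64(541.2), np.float64(215.1), 171) (np.float64(540.2), np.float64(211.1), 172) (np.float64(540.5), np.float64(212.0), 173) (np.float64(540.9), np.float64(213.0), 172) (np.float64(541.2), np.float64(214.0), 173) (np.float64(541.8), np.float64(214.8), 172)
```

Request:
servo_tool(
  motion=[
    [[0, 0, -0.003, 0, 0, 0, 0], [0, 0, -0.006, 0, 0, 0, 0], [0, 0, -0.009, 0, 0, 0, 0], [0, 0, -0.01, 0, 0, 0, 0], [0, 0, -0.01, 0, 0, 0, 0]],
  ],
)

```text
clock: 2.65
eef_pos: [532.4, 216.5, 142.6]
eef_rot: [3.139, 0.003, 2.717]
wrist_force: [-6.9, -1.1, 21.3]
finger_gap: 93.9
finger_force: 10.3
```

Request:
servo_tool(
  motion=[
    [[0, 0, -0.01, 0, 0, 0, 0], [0, 0, 0.05, 0, 0, 0, 0], [0, 0, 0.15, 0, 0, 0, 0], [0, -0.06, 0.22, 0, 0, 0, 0], [0.01, -0.16, 0.22, 0, 0, 0, 0], [0.01, -0.26, 0.22, 0, 0, 0, 0], [0.01, -0.36, 0.22, 0, 0, 0, 0], [0.02, -0.46, 0.22, 0, 0, 0, 0], [0.02, -0.56, 0.2, 0, 0, 0, 0], [0.03, -0.66, 0.15, 0, 0, 0, 0]],
  ],
)

```text
clock: 3.65
eef_pos: [546.4, -109.6, 219.9]
eef_rot: [3.141, 0.005, 2.716]
wrist_force: [0.6, -0.5, 0.2]
finger_gap: 93.9
finger_force: 0.0
```

Request:
servo_tool(
  motion=[
    [[0, -0.1, -0.02, 0, 0, 0, 0], [0, -0.2, -0.06, 0, 0, 0, 0], [0, -0.3, -0.1, 0, 0, 0, 0], [0, -0.368, -0.11, 0, 0, 0, 0], [0, -0.368, -0.11, 0, 0, 0, 0], [0, -0.368, -0.11, 0, 0, 0, 0], [0, -0.368, -0.11, 0, 0, 0, 0]],
  ],
)

```text
clock: 4.35
eef_pos: [546.4, -290.4, 163.5]
eef_rot: [-3.142, 0.001, 2.718]
wrist_force: [-0.0, -0.1, 0.6]
finger_gap: 94.4
finger_force: 0.0
```

```bash
python3 - <<'E'
from h import *
im,W,T,f,c=cap('wrist'); cv2.imwrite('pics/w2.png',im[:,:,::-1]); np.save('w2.npy',W)
s=manip.read_state(); print(s['eef_pos'],s['eef_rot'],s['joints'],s['wrist_force'],T.round(3).tolist())
E
```

```text
[ 546.45928831 -290.17183468  163.60935806] [-3.14151730e+00  1.10042308e-03  2.71804123e+00] [-5.47357229e-01  4.86144876e-01  1.36234080e+00  6.35726606e-05
  1.29200567e+00 -1.69461956e+00] [ 0.41632504 -0.37904444  0.52327419] [[0.412, 0.886, 0.213, 484.5], [0.911, -0.4, -0.097, -262.719], [-0.001, 0.234, -0.972, 342.603], [0.0, 0.0, 0.0, 1.0]]
```

View pics/w2.png

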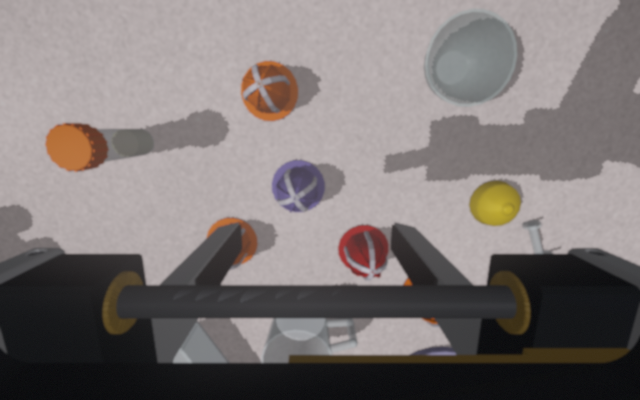

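The purple reamer is at (298,186) with its white ribs crossing near the apex at (297,190). The red one is at (363,250) and the orange ones are at (270,90) and (232,240).

```bash
python3 - <<'E'
from h import *
im=cv2.imread('pics/w2.png'); W=np.load('w2.npy'); hsv=cv2.cvtColor(im,cv2.COLOR_BGR2HSV)
x,y,z=W[...,0],W[...,1],W[...,2]
r=np.hypot(x-547,y+297)
q=(r<45)&(z>20); p=W[q]; t=p[p[:,2]>np.nanmax(p[:,2])-4]; print('apex',t.mean(0),p[:,2].max())
(c,R)=cv2.minEnclosingCircle(W[(r<45)&(z>10)&(z<34)][:,:2].astype(np.float32)); print('body circ',c,R)
pm=(hsv[...,0]>112)&(hsv[...,0]<150)&(hsv[...,1]>60)&(r<50)
(c2,R2)=cv2.minEnclosingCircle(W[pm][:,:2].astype(np.float32)); print('purple circ',c2,R2)
# slices with algebraic circle fit
for a in (5,12,20,28):
    s=W[(r<45)&(np.abs(z-a)<4)]
    A=np.c_[2*s[:,:2],np.ones(len(s))]; sol=np.linalg.lstsq(A,(s[:,:2]**2).sum(1),rcond=None)[0]; print(a,len(s),sol[:2],np.sqrt(sol[2]+sol[0]**2+sol[1]**2))
w=q&(hsv[...,1]<45)&(z>25)
for c in (t.mean(0)[:2],):
  for dx,dy in ((0,0),(1,0),(0,1),(-1,0),(0,-1)):
    th=np.arctan2(y-c[1]-dy,x-c[0]-dx); rr=np.hypot(x-c[0],y-c[1]); k=w&(rr>5)
    e=np.mean(np.exp(4j*th[k])); print(k.sum(),np.degrees(np.angle(e))/4,abs(e))
cv2.imwrite('pics/w2c.png',cv2.resize(im[150:222,262:334],None,fx=8,fy=8,interpolation=cv2.INTER_CUBIC))
h,_=np.histogram(np.degrees(th[k]),np.arange(-180,181,10)); print(h)
E
```

```text
apex [ 522.31765529 -285.97532286  299.71073951] 301.75234869054725
body circ (536.5872802734375, -309.8468322753906) 23.170995712280273
purple circ (536.8047485351562, -292.8011474609375) 45.385555267333984
5 1002 [ 543.69498894 -303.80551602] 31.329689021904144
12 44 [ 537.02984541 -309.91059699] 21.762661010705674
20 55 [ 537.19796908 -310.60568409] 21.84961116765544
28 63 [ 537.1852559  -310.36451262] 21.421328387299816
20698 -21.379415813610976 0.6175393742425525
20698 -21.44434511033788 0.568264636043945
20698 -21.433534001370564 0.6300742292628853
20698 -21.031030820148427 0.6289249002728371
20698 -21.430111088386152 0.595709834836375
[  68   95  141  301  635 1975 5804  153 1225 1575  444   99   72   81
   72   27   23   16    0    0    0    3   26  121 4251 2157  694  272
  136   76   39   20   10   19   26   42]
```

View pics/w2c.png

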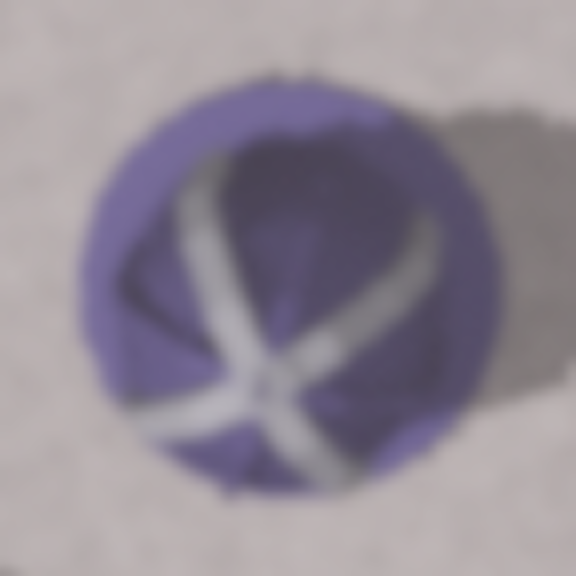

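```bash
python3 - <<'E'
from h import *
im=cv2.imread('pics/w2.png'); W=np.load('w2.npy'); hsv=cv2.cvtColor(im,cv2.COLOR_BGR2HSV)
x,y,z=W[...,0],W[...,1],W[...,2]
r=np.hypot(x-537,y+310); q=(r<33)&(z>1.5)&(z<66)
t=W[q&(z>np.nanmax(z[q])-3)]; print('apex',t.mean(0),t[:,2].max(),len(t))
pm=(hsv[...,0]>112)&(hsv[...,0]<150)&(hsv[...,1]>60)&(r<36)&(z<66)
print('skirt',cv2.minEnclosingCircle(W[pm][:,:2].astype(np.float32)))
sk=W[(r<36)&(z>1.8)&(z<4.5)&pm]; print(len(sk))
w=(r<26)&(z>25)&(z<66)&(hsv[...,1]<60)
for c in (t.mean(0)[:2],(537,-310)):
    th=np.arctan2(y-c[1],x-c[0]); rr=np.hypot(x-c[0],y-c[1]); k=w&(rr>5)
    e=np.mean(np.exp(4j*th[k])); print(c,k.sum(),np.degrees(np.angle(e))/4,abs(e))
    h,_=np.histogram(np.degrees(th[k]),np.arange(-180,181,10)); print(h)
E
```

```text
apex [ 537.15413268 -309.67960992   61.26328959] 63.251398422048226 54
skirt ((536.3694458007812, -309.13800048828125), 29.260509490966797)
461
[ 537.15413268 -309.67960992] 662 2.1877604803268316 0.4773224269507147
[52 27  6  3  3  2  2 13 37 24 12  9  4  6  4  6 10 16 30 27 12  1  1 13
  7 18 30 52 56 18 12 12 16 19 38 64]
(537, -310) 664 1.973651690882223 0.4718194335247781
[53 22  5  4  2  1  1 11 35 25 11 11  5  6  4  5  9 14 29 29 13  2  2 14
  8 19 33 55 53 19 11 13 15 21 43 61]
```

```bash
python3 - <<'E'
from h import *
im=cv2.imread('pics/w2.png'); W=np.load('w2.npy'); hsv=cv2.cvtColor(im,cv2.COLOR_BGR2HSV)
x,y,z=W[...,0],W[...,1],W[...,2]
c=(536.8,-309.6); th=np.degrees(np.arctan2(y-c[1],x-c[0])); r=np.hypot(x-c[0],y-c[1])
for S in (30,40,50,70):
    k=(r>6)&(r<22)&(z>30)&(z<66)&(hsv[...,1]<S)
    o=[]
    for a0 in (0,90,180,-90):
        d=(th-a0+180)%360-180; s=k&(abs(d)<25); o.append((int(s.sum()),round(float(np.median(d[s])),1)))
    print(S,o)
E
```

```text
30 [(64, 6.8), (97, 5.4), (105, 0.9), (62, 0.1)]
40 [(70, 6.8), (115, 4.8), (123, 0.6), (69, 0.4)]
50 [(83, 6.7), (131, 5.4), (137, 0.1), (77, 0.3)]
70 [(103, 5.9), (195, 4.7), (205, -2.7), (88, -0.2)]
```

Request:
servo_tool(
  motion=[
    [[-0.02, -0.038, -0.08, 0, 0, 0, 0], [-0.02, -0.038, -0.15, 0, 0, 0, 0], [-0.02, -0.038, -0.21, 0, 0, 0, 0], [-0.02, -0.038, -0.26, 0, 0, 0, 0], [-0.02, -0.038, -0.295, 0, 0, 0, 0], [-0.02, -0.038, -0.308, 0, 0, 0, 0], [-0.02, -0.038, -0.308, 0, 0, 0, 0], [-0.02, -0.038, -0.308, 0, 0, 0, 0]],
  ],
  newtons=10,
)

```text
clock: 5.2
eef_pos: [536.7, -310.1, 10.1]
eef_rot: [-3.141, 0.002, 2.717]
wrist_force: [0.2, -0.4, -0.5]
finger_gap: 94.1
finger_force: 0.0
```

Request:
servo_tool(
  motion=[
    [[0, 0.002, -0.001, 0, 0, 0, 0.55], [0, 0.002, -0.001, 0, 0, 0, 0.7], [0, 0.002, -0.001, 0, 0, 0, 1], [0, 0.002, -0.001, 0, 0, 0, 1], [0, 0.002, -0.001, 0, 0, 0, 1], [0, 0.002, -0.001, 0, 0, 0, 1], [0, 0.002, -0.001, 0, 0, 0, 1], [0, 0.002, -0.001, 0, 0, 0, 1]],
  ],
  newtons=12,
)

```text
clock: 6.0
eef_pos: [536.0, -309.2, 8.3]
eef_rot: [-3.142, -0.0, 2.717]
wrist_force: [-0.6, 1.2, 0.2]
finger_gap: 45.8
finger_force: 12.0
```

Request:
servo_tool(
  motion=[
    [[0, 0, 0, 0, 0, 0, 1], [0, 0, 0.06, 0, 0, 0, 1], [0, 0, 0.15, 0, 0, 0, 1], [0, 0, 0.24, 0, 0, 0, 1], [0, 0.02, 0.33, 0, 0, -0.03, 1], [0, 0.08, 0.4, 0, 0, -0.06, 1], [0, 0.16, 0.44, 0, 0, -0.09, 1], [0, 0.25, 0.45, 0, 0, -0.127, 1], [0, 0.34, 0.45, 0, 0, -0.127, 1], [0, 0.43, 0.45, 0, 0, -0.127, 1]],
  ],
  newtons=45,
)

```text
clock: 7.0
eef_pos: [535.7, -92.5, 233.5]
eef_rot: [3.141, 0.0, 2.317]
wrist_force: [0.4, 0.2, -1.1]
finger_gap: 45.8
finger_force: 45.0
```

Request:
servo_tool(
  motion=[
    [[0, 0.09, 0, 0, 0, 0, 1], [-0.005, 0.18, 0, 0, 0, 0, 1], [-0.01, 0.27, 0, 0, 0, 0, 1], [-0.01, 0.36, 0, 0, 0, 0, 1], [-0.01, 0.45, 0, 0, 0, 0, 1], [-0.01, 0.53, 0, 0, 0, 0, 1], [-0.01, 0.58, 0, 0, 0, 0, 1], [-0.01, 0.612, 0, 0, 0, 0, 1], [-0.01, 0.612, 0, 0, 0, 0, 1], [-0.01, 0.612, 0, 0, 0, 0, 1]],
  ],
)

```text
clock: 8.0
eef_pos: [531.1, 211.1, 233.1]
eef_rot: [-3.141, 0.0, 2.318]
wrist_force: [0.2, -1.1, -0.4]
finger_gap: 46.0
finger_force: 45.0
```

```bash
python3 - <<'E'
from h import *
im,W,T,f,c=cap('wrist'); cv2.imwrite('pics/w3.png',im[:,:,::-1]); np.save('w3.npy',W)
s=manip.read_state(); print(s['eef_pos'],s['eef_rot'],s['joints'],s['wrist_force'],s['finger_gap'])
E
```

```text
[531.17838823 210.76614894 233.2224026 ] [-3.14134903e+00  1.03014320e-04  2.31685430e+00] [ 3.13738979e-01  3.28787571e-01  1.41846548e+00 -1.98689151e-04
  1.39451766e+00 -4.32284120e-01] [ 0.35328691 -0.18107298 -1.21318737] 45.82183218507971
```

View pics/w3.png

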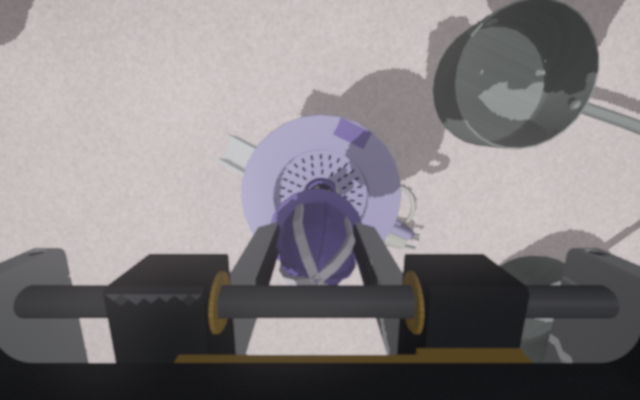

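The reamer is held upright, with its apex near (317,280). The strainer ring sits beneath at about (321,190).

```bash
python3 - <<'E'
from h import *
im=cv2.imread('pics/w3.png'); W=np.load('w3.npy'); hsv=cv2.cvtColor(im,cv2.COLOR_BGR2HSV)
x,y,z=W[...,0],W[...,1],W[...,2]
q=(np.abs(np.hypot(x-531.1,y-216.5)-58)<10)&(z>130)&(z<160); print('rim z',np.median(z[q]))
q=(z>135)&(z<158)&(np.hypot(x-531,y-216.5)<85); print('ring',cv2.minEnclosingCircle(W[q][:,:2].astype(np.float32)))
c=(531.2,210.8); r=np.hypot(x-c[0],y-c[1]); b=(r<24)&(z>250)&(z<295)
zz=z[b]; print('top',zz.max(), W[b&(z>zz.max()-3)].mean(0))
th=np.degrees(np.arctan2(y-c[1],x-c[0]))
for S in (40,60):
    k=b&(r>6)&(r<22)&(hsv[...,1]<S)&(z>255); o=[]
    for a0 in (-20,70,160,-110):
        d=(th-a0+180)%360-180; s=k&(abs(d)<25); o.append((int(s.sum()),round(float(np.median(d[s])),1) if s.any() else None))
    print(S,o)
E
```

```text
rim z 142.49722682780413
ring ((536.1600341796875, 218.5609893798828), 79.34231567382812)
top 294.86810324904906 [533.21055111 218.40301303 293.31132836]
40 [(11, 11.5), (444, 2.4), (493, 2.0), (249, -4.7)]
60 [(20, 11.4), (484, 3.0), (549, 2.0), (270, -4.9)]
```

Request:
servo_tool(
  motion=[
    [[0, 0.0114, 0, 0, 0, 0, 1], [0, 0.0114, -0.04, 0, 0, 0, 1], [0, 0.0114, -0.07, 0, 0, 0, 1], [0, 0.0114, -0.09, 0, 0, 0, 1], [0, 0.0114, -0.1, 0, 0, 0, 1], [0, 0.0114, -0.11, 0, 0, 0, 1], [0, 0.0114, -0.116, 0, 0, 0, 1], [0, 0.0114, -0.116, 0, 0, 0, 1]],
  ],
)

```text
clock: 8.85
eef_pos: [531.0, 217.5, 175.2]
eef_rot: [-3.142, -0.0, 2.318]
wrist_force: [0.0, -0.1, -1.2]
finger_gap: 45.9
finger_force: 45.0
```

Request:
servo_tool(
  motion=[
    [[0, -0.001, -0.004, 0, 0, 0, 1], [0, -0.0015, -0.008, 0, 0, 0, 1], [0, -0.0015, -0.012, 0, 0, 0, 1], [0, -0.0015, -0.016, 0, 0, 0, 1], [0, -0.0015, -0.02, 0, 0, 0, 1], [0, -0.0015, -0.02, 0, 0, 0, 1]],
  ],
)

```text
clock: 9.45
eef_pos: [530.9, 216.8, 164.9]
eef_rot: [-3.141, -0.0, 2.318]
wrist_force: [0.0, -0.8, -1.1]
finger_gap: 46.3
finger_force: 45.0
```

Request:
servo_tool(
  motion=[
    [[0, 0, -0.006, 0, 0, 0, 1], [0, 0, -0.012, 0, 0, 0, 1], [0, 0, -0.017, 0, 0, 0, 1], [0, 0, -0.021, 0, 0, 0, 1], [0, 0, -0.024, 0, 0, 0, 1], [0, 0, -0.024, 0, 0, 0, 1]],
  ],
)

```text
clock: 10.05
eef_pos: [531.1, 216.8, 153.5]
eef_rot: [3.141, 0.0, 2.318]
wrist_force: [-1.4, -1.1, 3.0]
finger_gap: 45.8
finger_force: 45.0
```

Request:
servo_tool(
  motion=[
    [[0, 0, 0, 0, 0, 0, 1], [0, 0, -0.004, 0, 0, 0, 1], [0, 0, -0.008, 0, 0, 0, 1], [0, 0, -0.012, 0, 0, 0, 1], [0, 0, -0.014, 0, 0, 0, 1], [0, 0, -0.014, 0, 0, 0, 1], [0, 0, -0.014, 0, 0, 0, 1]],
  ],
  newtons=55,
)

```text
clock: 10.75
eef_pos: [531.4, 217.0, 147.5]
eef_rot: [3.14, 0.001, 2.318]
wrist_force: [-4.6, -1.9, 14.6]
finger_gap: 45.9
finger_force: 55.0
```

```bash
python3 - <<'E'
from h import *
im,W,T,f,c=cap('wrist'); x,y,z=W[...,0],W[...,1],W[...,2]
hsv=cv2.cvtColor(im,cv2.COLOR_RGB2HSV)
r=np.hypot(x-531.1,y-216.8); b=(r<22)&(z>170)&(z<215); t=z[b].max(); print('apex',t,W[b&(z>t-3)].mean(0))
q=(abs(r-60)<9)&(z>130)&(z<160); print('rim',np.median(z[q]))
cv2.imwrite('pics/w4.png',im[:,:,::-1]); s=manip.read_state(); print(s['eef_pos'],s['wrist_force'],s['finger_force'])
E
```

```text
apex 202.66403070552084 [530.75340699 216.32250484 200.72594946]
rim 142.52313690189584
[531.45840788 216.9527097  147.56604555] [-4.14539183 -0.56611026 13.46554973] 55.005371337756515
```

View pics/w4.png

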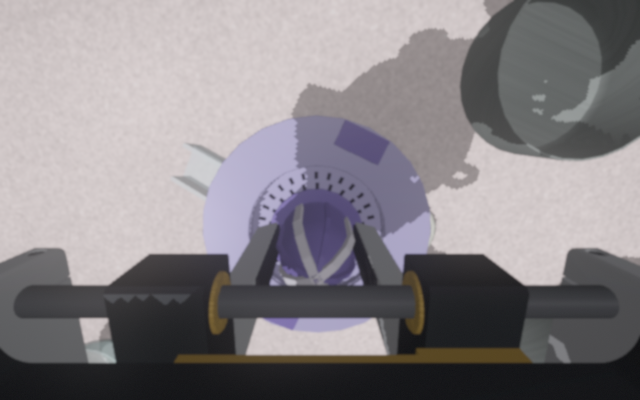

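The picture shows the reamer seated in the middle of the strainer, with its apex at about (317,280). The measured apex height of about 200 mm means it is fully home with the spindle pushed in, and the rim is at 142.5 mm.

```bash
python3 -c "
from cell import manip; print(manip.sign_off())"
```

```text
the job is handed in; nothing more can be done
None
```

I handed the job in, with no verdict returned: the strainer is pressed home (rim at 142.5 mm), and the purple reamer is meshed and fully home on the spindle, still gripped at 55 N and pressed down with about 14 N to the end of the spindle's travel.

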